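Lay out the ink bottles in reverse order for the trainee across the table

ROBOT

A 6-joint arm with a two-finger parallel gripper is mounted at the origin on the work surface. World frame = base frame: x ahead of the robot, y to its left, z up, the work surface at z = 0. Lengths are in m, angles in degrees, forces in N, time in s.
With the tool pointing down it reaches from about 0.3 to 0.75 m from the base axis. Payload 8.5 kg.
Tool frame: the origin (TCP) lies midway between the tips of the shut fingers; the grasp point (between the pads) lies 19 mm behind it (env.pinch_z is the z of the grasp point in the tool frame, in m); z points along the fingers, y is the line along which they close (so a half turn about z gives the same grasp; the last joint's range is limited). The gripper opens to 85 mm and grips with 20 to 120 N. Pads are 22 mm wide; open, the fingers measure 114 mm over their backs; the gripper's body (76 mm by 85 mm) begins 54 mm behind the grasp point. The pads swing forward as they close: fully open they stand 13 mm farther back than shut.
Start: joints at [61.06, 21.807, 74.336, -0, 83.858, -12.336], TCP at [0.157, 0.527, 0.231] pointing down, gripper open.
Joint ranges: [-178.18, 178.18], [-50.72, 133.34], [12.68, 142.11], [-81.47, 261.47], [9.98, 163.14], [-165.26, 165.26]. Speed limits (degrees/s): [136.94, 136.94, 180, 180, 180, 180].

INTERFACE

Orientations are given as a 3x3 rotation matrix whose columns are the frame's x, y, z axes.
In Python, from rig import env gives the robot as it stands.
- The arm moves only by the tool arm_command, never from a script. Its argument "deltas" is a list of rows, each an object of numbers: "rx", "ry", "rz": the turn, a rotation vector about the tool's x, y, z in rad; "dx", "dy", "dz": the shift along the tool's x, y, z in m; "fingers": the finger opening in m, from 0 to 0.0854. In form: [{"rx": .., "ry": .., "rz": .., "dx": .., "dy": .., "dz": .., "fingers": ..}, ...]. A call has 1 to 12 rows; each row shifts and turns the commanded pose from where the row before left it, along the tool's axes as they then stand; what a row does not reach is not made up. A row lasts 1/10 s, in which the tool goes at most 50 mm and 8.59 degrees, less where a joint would pass 70% of its speed; a pose out of reach is approached as far as the arm can. A call is refused whole if a number of a shift passes 0.05 or a number of a turn 0.15, either way. A call with a gripper value outside its range is refused whole. The fingers move at their own pace and stop on an object; "squeeze" is the grip in N (left out, the last holds). Time passes only in rows, so rows that do not move let the fingers close. It gives the time, the measured TCP pose, the force, the opening and the grip force at its end, in the units of the state.
- env.observe(): the state, without advancing time (a new reading comes with each control period).
- env.get_image(name): name is "scene" or "side" or "wrist"; returns a dict with "color" (400x640x3 uint8, blue, green, red), "camera_matrix" (3x3 intrinsics, pixels), "k1" (the pictures are not rectified: a ray, as slopes to the right and down, at radius r is drawn at 1 + k1 r^2 times it, then the intrinsics apply), "eye" and "orientation" of the camera in the world. Camera axes: x right, y up, looking along -z (the intrinsics and any distortion apply to the point x, -y, -z); pixel columns grow to the right and rows downward; lengths in m; the calibration is good to about 2 mm. A picture is of the moment at which its call begins. There is no depth.
- env.close_job(): hands the job in; it is judged then, once.
Trained networks look in a picture, given as the dict that the camera call returned (one of the last four; its "shot" number tells which), for a name from the list of things; names that differ only in an ending like _2 or _b are one class to them, and where a whole thing is asked for, a point or a joint stands for the part that bears it (a point fixed in the world has none). Each returns a list of dicts, best first, with "p" (0 to 1); they miss things now and then, are a little off and sometimes report something else, mostly with a low value. They report only what shows in the picture. A call takes as long as a camera call. They do not tell look-alikes from the thing itself.
- env.look_for(query, picture): "box" ([left, top, right, bottom] in pixels, round what is visible of it).
- env.tip_of(query, picture): "location" ([column, row] in pixels: a listed point, or the origin of a listed thing).
The state is a dict: "time_s": time; "q": joint angles; "qvel": joint speeds; "joint_efforts": joint torques, N m; "position": TCP position; "tool_rot": TCP orientation; "ft_force": force on the tool from outside, world axes, zero at the start; "wrist_torque": the same for the moment, N m; "grip_width": finger opening in m; "gripper_force": force on a finger pad.
Only numpy, scipy, OpenCV 4.12 (cv2) and the standard library are available. Lean on these libraries where they do the work, as an engineer would, in place of code of your own. Each camera call takes 0.05 s, during which the arm holds its last target. There are 200 camera calls.

TASK

The trainee sitting across the table needs the row of four ink bottles turned round: move all of them from the white storage rack to the violet work rack in reverse order, both racks seen from the same side, so that the bottle from the left end of the storage rack stands in the right-end bay of the work rack, and so on along the row. Stand every bottle upright on the floor of its own bay and let go of it.

Things in the scene. Friction and masses are not known exactly. Their poses are not given: they have to be found in the camera images.
- bottle_red: red plastic ink bottle, loose, about 45 g: a cylinder 30 mm in diameter up to 54 mm, then a shoulder and a tapered red cap (17 to 12 mm in diameter) up to 80 mm in all. Origin at the centre of its underside, z up its axis; its yaw means nothing. At the start it stands in one of the bays of the storage rack.
- bottle_yellow: yellow plastic ink bottle, loose, about 45 g: a cylinder 30 mm in diameter up to 54 mm, then a shoulder and a tapered yellow cap (17 to 12 mm in diameter) up to 80 mm in all. Origin at the centre of its underside, z up its axis; its yaw means nothing. At the start it stands in one of the bays of the storage rack.
- bottle_green: green plastic ink bottle, loose, about 45 g: a cylinder 30 mm in diameter up to 54 mm, then a shoulder and a tapered green cap (17 to 12 mm in diameter) up to 80 mm in all. Origin at the centre of its underside, z up its axis; its yaw means nothing. At the start it stands in one of the bays of the storage rack.
- bottle_blue: blue plastic ink bottle, loose, about 45 g: a cylinder 30 mm in diameter up to 54 mm, then a shoulder and a tapered blue cap (17 to 12 mm in diameter) up to 80 mm in all. Origin at the centre of its underside, z up its axis; its yaw means nothing. At the start it stands in one of the bays of the storage rack.
- label_red: red label plate, fixed, 16 x 40 x 3 mm, lying on the storage rack's ledge beside the bay in which the red bottle stands at the start; it stays there and so marks that bottle's first bay. Origin at the centre of its underside; axes as the storage rack's: the bay's centre lies 38 mm from it along its -x.
- label_yellow: yellow label plate, fixed, 16 x 40 x 3 mm, lying on the storage rack's ledge beside the bay in which the yellow bottle stands at the start; it stays there and so marks that bottle's first bay. Origin at the centre of its underside; axes as the storage rack's: the bay's centre lies 38 mm from it along its -x.
- label_green: green label plate, fixed, 16 x 40 x 3 mm, lying on the storage rack's ledge beside the bay in which the green bottle stands at the start; it stays there and so marks that bottle's first bay. Origin at the centre of its underside; axes as the storage rack's: the bay's centre lies 38 mm from it along its -x.
- label_blue: blue label plate, fixed, 16 x 40 x 3 mm, lying on the storage rack's ledge beside the bay in which the blue bottle stands at the start; it stays there and so marks that bottle's first bay. Origin at the centre of its underside; axes as the storage rack's: the bay's centre lies 38 mm from it along its -x.
- storage_rack: White storage rack, fixed, 56 (x) x 212 mm (y). Four open bays in a row along y, 48 x 48 mm inside, centres at x = 0, y = -78, -26, 26, 78 mm; walls 4 mm thick, 18 mm high; bay floors 4 mm above the underside. Origin: centre of the underside; x away from the robot, y to its left (within 0.3 rad). On its +x side a ledge 20 mm wide, 16 mm high, carries the labels. On either side of the table.
- work_rack: Violet work rack, fixed, 56 (x) x 212 mm (y). Four open bays in a row along y, 48 x 48 mm inside, centres at x = 0, y = -78, -26, 26, 78 mm; walls 4 mm thick, 18 mm high; bay floors 4 mm above the underside. Origin: centre of the underside; x away from the robot, y to its left (within 0.3 rad). Empty at the start; no ledge. On the other side from the storage rack.
Mind the look-alikes: they are no part of the job. Of the things that look like the bottle_green, the middle-sized one is meant.

How it is judged (in metres and radians):
At the end, for the whole second after the job is handed in: Each bottle stands at rest in the work rack bay that mirrors its first bay (the bay its label marks: storage bay at y goes to work bay at -y), its centre within 14 mm of the bay's centre along x and along y, its underside on the bay floor (within 6 mm), upright to 0.12 rad, speed under 0.02 m/s (x of bottle_red in the frame of work_rack between -0.014 and 0.014 m and z of bottle_red in the frame of work_rack between -0.002 and 0.01 m and angle between each of bottle_red, bottle_yellow, bottle_green, bottle_blue's own z axis and vertical below 0.12 rad and linear speed of each of bottle_red, bottle_yellow, bottle_green, bottle_blue below 0.02 m/s and ((y of label_red in the frame of storage_rack between -0.09 and -0.066 m and y of bottle_red in the frame of work_rack between 0.064 and 0.092 m) or (y of label_red in the frame of storage_rack between -0.038 and -0.014 m and y of bottle_red in the frame of work_rack between 0.012 and 0.04 m) or (y of label_red in the frame of storage_rack between 0.014 and 0.038 m and y of bottle_red in the frame of work_rack between -0.04 and -0.012 m) or (y of label_red in the frame of storage_rack between 0.066 and 0.09 m and y of bottle_red in the frame of work_rack between -0.092 and -0.064 m)) and x of bottle_yellow in the frame of work_rack between -0.014 and 0.014 m and z of bottle_yellow in the frame of work_rack between -0.002 and 0.01 m and ((y of label_yellow in the frame of storage_rack between -0.09 and -0.066 m and y of bottle_yellow in the frame of work_rack between 0.064 and 0.092 m) or (y of label_yellow in the frame of storage_rack between -0.038 and -0.014 m and y of bottle_yellow in the frame of work_rack between 0.012 and 0.04 m) or (y of label_yellow in the frame of storage_rack between 0.014 and 0.038 m and y of bottle_yellow in the frame of work_rack between -0.04 and -0.012 m) or (y of label_yellow in the frame of storage_rack between 0.066 and 0.09 m and y of bottle_yellow in the frame of work_rack between -0.092 and -0.064 m)) and x of bottle_green in the frame of work_rack between -0.014 and 0.014 m and z of bottle_green in the frame of work_rack between -0.002 and 0.01 m and ((y of label_green in the frame of storage_rack between -0.09 and -0.066 m and y of bottle_green in the frame of work_rack between 0.064 and 0.092 m) or (y of label_green in the frame of storage_rack between -0.038 and -0.014 m and y of bottle_green in the frame of work_rack between 0.012 and 0.04 m) or (y of label_green in the frame of storage_rack between 0.014 and 0.038 m and y of bottle_green in the frame of work_rack between -0.04 and -0.012 m) or (y of label_green in the frame of storage_rack between 0.066 and 0.09 m and y of bottle_green in the frame of work_rack between -0.092 and -0.064 m)) and x of bottle_blue in the frame of work_rack between -0.014 and 0.014 m and z of bottle_blue in the frame of work_rack between -0.002 and 0.01 m and ((y of label_blue in the frame of storage_rack between -0.09 and -0.066 m and y of bottle_blue in the frame of work_rack between 0.064 and 0.092 m) or (y of label_blue in the frame of storage_rack between -0.038 and -0.014 m and y of bottle_blue in the frame of work_rack between 0.012 and 0.04 m) or (y of label_blue in the frame of storage_rack between 0.014 and 0.038 m and y of bottle_blue in the frame of work_rack between -0.04 and -0.012 m) or (y of label_blue in the frame of storage_rack between 0.066 and 0.09 m and y of bottle_blue in the frame of work_rack between -0.092 and -0.064 m))); the robot touches nothing.
It also fails if it takes over 101 s, if anything falls off the work surface, if the arm or the gripper's body presses on something with over 40 N, if the wrist force passes 120 N, or if a joint passes its speed limit or range.

## Working session

There is one attempt and no reset: what is moved stays moved. The work goes in short steps, Python scripts to look and compute and a tool call to move; the robot and the scene stay as the last step left them, time stands still between calls to the robot, and variables do not carry over. Pictures are saved under pics/ and viewed, at most 14 in all, crops included, and the job is handed in when it is done.

Besides the shell and the picture viewer there is one more tool, called after "Request:" as name(argument=value, ...), one argument or row to a line, values as JSON. arm_command: Moves the arm, as the interface text tells. Its arguments: {"type":"object","properties":{"deltas":{"type":"array"},"squeeze":{"type":"number"}},"required":["deltas"]}

```bash
mkdir -p pics; ls; python3 - <<'E'
from rig import env
import cv2,numpy as np
s=env.observe()
print(s['time_s'],s['position'],np.round(s['tool_rot'],3).tolist(),s['grip_width'],env.pinch_z)
for n in ['scene','side','wrist']:
    im=env.get_image(n); cv2.imwrite(f'pics/{n}0.png',im['color'])
    print(n,np.round(im['camera_matrix'],1).tolist(),im['k1'],np.round(im['eye'],3),np.round(im['orientation'],3).tolist())
    if n!='wrist':
        for q in ['bottle_red','bottle_yellow','bottle_green','bottle_blue','label_red','label_yellow','label_green','label_blue','storage_rack','work_rack']:
            print(q,[(np.round(d['location']).tolist(),round(d['p'],2)) for d in env.tip_of(q,im)][:4])
E
```

```text
pics
0.0 [0.15702238 0.52679569 0.23071766] [[-0.958, 0.286, -0.001], [0.286, 0.958, -0.001], [0.0, -0.001, -1.0]] 0.08538818932379015 -0.0187
scene [[517.8, 0.0, 314.8], [0.0, 517.8, 204.3], [0.0, 0.0, 1.0]] 0.01879733568184004 [1.192 0.205 1.198] [[-0.385, -0.793, 0.473], [0.923, -0.328, 0.201], [-0.004, 0.514, 0.858]]
bottle_red [([255.0, 202.0], 0.7), ([228.0, 200.0], 0.35)]
bottle_yellow [([270.0, 207.0], 0.6)]
bottle_green [([252.0, 163.0], 0.86), ([237.0, 191.0], 0.53)]
bottle_blue [([285.0, 215.0], 0.78)]
label_red [([243.0, 204.0], 0.38)]
label_yellow [([258.0, 215.0], 0.46)]
label_green [([227.0, 196.0], 0.44)]
label_blue [([278.0, 225.0], 0.51)]
storage_rack [([263.0, 207.0], 0.6)]
work_rack [([244.0, 204.0], 0.54), ([262.0, 206.0], 0.46)]
side [[399.3, 0.0, 320.6], [0.0, 399.3, 198.3], [0.0, 0.0, 1.0]] -0.05520844006836316 [ 0.444 -0.666  0.504] [[0.986, 0.103, -0.13], [-0.165, 0.579, -0.798], [-0.007, 0.809, 0.588]]
bottle_red [([366.0, 283.0], 0.79)]
bottle_yellow [([360.0, 261.0], 0.79)]
bottle_green [([390.0, 362.0], 0.86), ([362.0, 308.0], 0.65), ([306.0, 318.0], 0.65)]
bottle_blue [([356.0, 238.0], 0.89), ([392.0, 302.0], 0.54)]
label_red []
label_yellow [([312.0, 152.0], 0.59), ([382.0, 254.0], 0.52), ([378.0, 233.0], 0.16)]
label_green [([387.0, 302.0], 0.61)]
label_blue [([376.0, 234.0], 0.67), ([313.0, 152.0], 0.49)]
storage_rack [([362.0, 273.0], 0.7)]
work_rack [([366.0, 307.0], 0.21)]
wrist [[311.0, 0.0, 321.5], [0.0, 311.0, 207.4], [0.0, 0.0, 1.0]] -0.0625446113062276 [0.09  0.547 0.374] [[0.286, -0.921, -0.264], [0.958, 0.275, 0.078], [0.001, -0.275, 0.961]]
```

View pics/scene0.png

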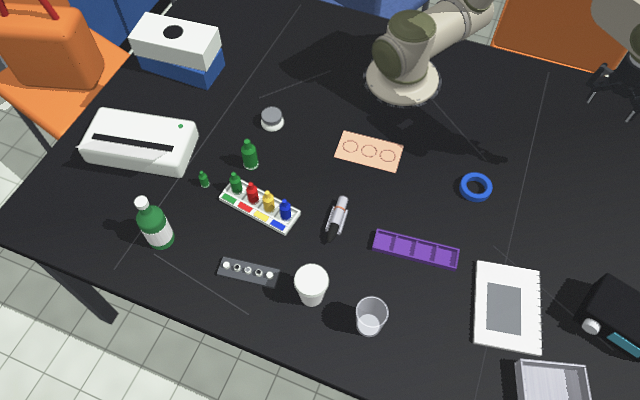

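View pics/side0.png

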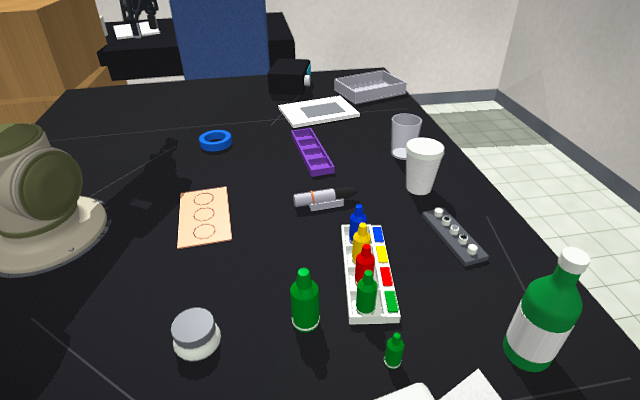

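View pics/wrist0.png

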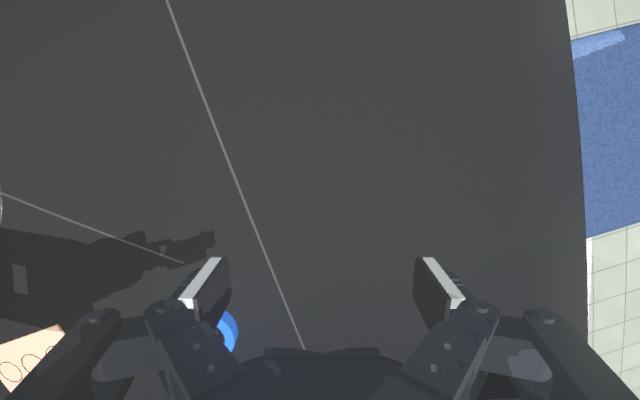

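The scene view shows the storage rack (222,195)–(298,225), holding green (236,183), red (252,192), yellow (268,202) and blue (285,210). Each bottle's label lies in front of it. The violet work rack is at (373,232)–(459,267) and is empty.

Candidates for bottle_green:
- big bottle with a white label (155,225)
- free-standing bottle (250,155)
- small bottle (203,180)
- bottle in the rack by the green label (236,183)

The rack one is middle-sized and next to its label, so I choose it.

Next I measure the poses and check this choice in a close crop.

```bash
cat > h.py <<'E'
from rig import env
import cv2,numpy as np
from scipy.optimize import minimize, least_squares
def proj(im,P):
    p=(np.atleast_2d(P)-im['eye'])@np.array(im['orientation'])
    u=np.c_[p[:,0],-p[:,1]]/(-p[:,2:3]); u=u*(1+im['k1']*(u**2).sum(1,keepdims=True))
    K=np.array(im['camera_matrix']); return u*[K[0,0],K[1,1]]+[K[0,2],K[1,2]]
def hit(im,px,z):
    K=np.array(im['camera_matrix']); d=(np.array(px,float)-[K[0,2],K[1,2]])/[K[0,0],K[1,1]]
    u=d.copy()
    for _ in range(10): u=d/(1+im['k1']*(u**2).sum())
    r=np.array(im['orientation'])@[u[0],-u[1],-1]
    e=np.array(im['eye']); return e+r*(z-e[2])/r[2]
def mask(im,lo,hi): 
    return cv2.inRange(cv2.cvtColor(im['color'],cv2.COLOR_BGR2HSV),np.array(lo),np.array(hi))
def biggest(m):
    n,l,st,c=cv2.connectedComponentsWithStats(m); i=1+st[1:,4].argmax(); return (l==i)
def box(p,h,x0=-.028,x1=.028,hy=.106):
    c,s=np.cos(p[2]),np.sin(p[2]); L=np.array([[x,y,z] for x in(x0,x1) for y in(-hy,hy) for z in(0,h)])
    return np.c_[p[0]+c*L[:,0]-s*L[:,1],p[1]+s*L[:,0]+c*L[:,1],L[:,2]]
def fitbox(obs,p0,h,**k):
    """obs: list of (im,mask) ; fits x,y,yaw by silhouette overlap"""
    def cost(p):
        t=0
        for im,m in obs:
            a=np.zeros((1600,2560),np.uint8); q=cv2.convexHull((proj(im,box(p,h,**k))*4+1.5).astype(np.int32)); cv2.fillConvexPoly(a,q,1)
            M=cv2.resize(m.astype(np.uint8),(2560,1600),interpolation=cv2.INTER_NEAREST)
            t+=1-(a&M).sum()/(a|M).sum()
        return t
    b=minimize(cost,p0,method='Nelder-Mead',options=dict(initial_simplex=np.array(p0)+np.array([[0,0,0],[.01,0,0],[0,.01,0],[0,0,.08]]),xatol=1e-4,fatol=1e-4))
    return b.x,b.fun
E
python3 - <<'E'
from h import *
S=env.get_image('scene');D=env.get_image('side')
obs=[(i,biggest(mask(i,(125,60,40),(150,255,255)))) for i in(S,D)]
p0=hit(S,(415,250),.01); print(p0)
for h in(.018,.022):print(h,fitbox(obs,[p0[0],p0[1],0],h), [fitbox([o],[p0[0],p0[1],0],h) for o in obs])
cv2.imwrite('pics/crop.png',np.hstack([cv2.resize(S['color'][125:245,180:310],None,fx=3,fy=3,interpolation=2),cv2.resize(D['color'][195:375,270:410],(280,360),interpolation=2)]))
for n,px in dict(green=(229,200),red=(244,207),yel=(261,215),blu=(278,225)).items(): print(n,hit(S,px,.019))
for n,px in dict(green=(391,301),red=(387,276),yel=(382,254),blu=(378,234)).items(): print(n,hit(D,px,.019))
for n,px in dict(look=(252,166),small=(204,186)).items(): print(n,hit(S,px,0))
E
```

```text
[0.56524691 0.21405693 0.01      ]
0.018 (array([0.56270393, 0.21432088, 0.1107655 ]), np.float64(0.10096032749283845)) [(array([0.56218681, 0.21294299, 0.11407594]), np.float64(0.038342218607873235)), (array([0.56345981, 0.21476807, 0.11903527]), np.float64(0.05027053615346777))]
0.022 (array([0.56346051, 0.21300259, 0.11602099]), np.float64(0.05852492791231523)) [(array([0.56339755, 0.2132349 , 0.11634358]), np.float64(0.027115711600990355)), (array([0.56322067, 0.21268771, 0.11654294]), np.float64(0.03039543100527564))]
green [ 0.61788265 -0.28702925  0.019     ]
red [ 0.62202602 -0.24031791  0.019     ]
yel [ 0.62681976 -0.18818595  0.019     ]
blu [ 0.63689752 -0.13452205  0.019     ]
green [ 0.61303917 -0.28980455  0.019     ]
red [ 0.62221371 -0.23906271  0.019     ]
yel [ 0.62885871 -0.18806894  0.019     ]
blu [ 0.63667837 -0.13604138  0.019     ]
look [ 0.48373712 -0.28706141  0.        ]
small [ 0.59471964 -0.37949336  0.        ]
```

View pics/crop.png

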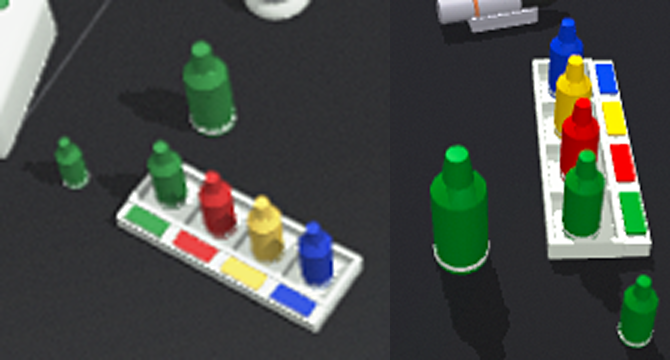

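The crop confirms the choice. The rack green matches the other three bottles in size and stands by the green label. The free-standing one is bigger and the other one is smaller. Next I move over the storage rack for a wrist look.

Request:
arm_command(
  deltas=[
    {"dx": -0.035, "dy": -0.033},
    {"dx": -0.035, "dy": -0.033},
    {"dx": -0.035, "dy": -0.033},
    {"dx": -0.035, "dy": -0.033},
    {"dx": -0.035, "dy": -0.033},
    {"dx": -0.035, "dy": -0.033},
    {"dx": -0.035, "dy": -0.033},
    {"dx": -0.035, "dy": -0.033},
    {"dx": -0.035, "dy": -0.033},
    {"dx": -0.035, "dy": -0.033},
    {"dx": -0.035, "dy": -0.033},
    {"dx": -0.035, "dy": -0.033},
  ],
)

```text
invalid input
```

Request:
arm_command(
  deltas=[
    {"dx": -0.034, "dy": -0.033},
    {"dx": -0.034, "dy": -0.033},
    {"dx": -0.034, "dy": -0.033},
    {"dx": -0.034, "dy": -0.033},
    {"dx": -0.034, "dy": -0.033},
    {"dx": -0.034, "dy": -0.033},
    {"rz": 0.142},
    {"rz": 0.142},
    {"rz": 0.142},
    {"rz": 0.142},
    {"rz": 0.142},
    {"rz": 0.142},
  ],
)

```text
invalid input
```

Request:
arm_command(
  deltas=[
    {"rz": 0.142},
    {"rz": 0.142},
    {"rz": 0.142},
    {"rz": 0.142},
    {"dx": 0},
    {"dx": 0},
  ],
)

```text
invalid input
```

```bash
python3 - <<'E'
from h import *
s=env.observe();print(s['time_s'],s['position'],np.round(s['tool_rot'],4).tolist(),np.round(s['q'],1))
W=env.get_image('wrist'); cv2.imwrite('pics/w1.png',W['color'])
E
```

```text
1.25 [0.15713527 0.52704433 0.23132906] [[-0.9583, 0.2857, -0.0], [0.2857, 0.9583, -0.0], [0.0, -0.0, -1.0]] [ 61.1  21.8  74.3   0.   83.9 -12.3]
```

View pics/w1.png

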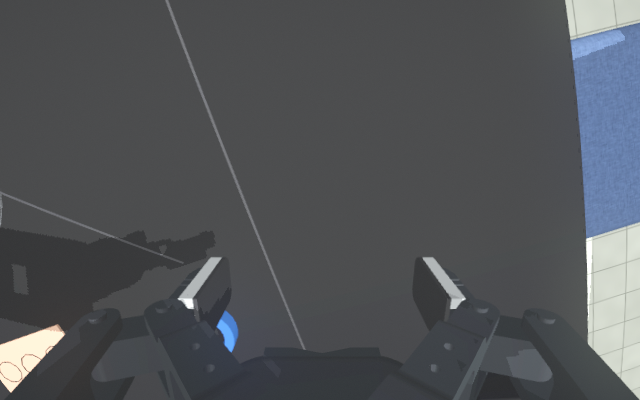

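The arm did not move: all three calls were refused, and the wrist view still shows bare table. Perhaps each row needs every key, so I try one full row.

Request:
arm_command(
  deltas=[
    {"rx": 0, "ry": 0, "rz": 0, "dx": -0.035, "dy": -0.033, "dz": 0, "fingers": 0.085},
  ],
)

```text
time_s: 1.4
position: [0.1802, 0.4873, 0.2308]
tool_rot: [[-0.96, 0.282, -0.0], [0.282, 0.96, 0.001], [0.001, 0.001, -1.0]]
ft_force: [1.8, -1.2, 0.9]
grip_width: 0.0853
gripper_force: 0.0
```

Request:
arm_command(
  deltas=[
    {"rx": 0, "ry": 0, "rz": 0, "dx": -0.035, "dy": -0.033, "dz": 0, "fingers": 0.085},
    {"rx": 0, "ry": 0, "rz": 0, "dx": -0.035, "dy": -0.033, "dz": 0, "fingers": 0.085},
    {"rx": 0, "ry": 0, "rz": 0, "dx": -0.035, "dy": -0.033, "dz": 0, "fingers": 0.085},
    {"rx": 0, "ry": 0, "rz": 0, "dx": -0.035, "dy": -0.033, "dz": 0, "fingers": 0.085},
    {"rx": 0, "ry": 0, "rz": 0, "dx": -0.035, "dy": -0.033, "dz": 0, "fingers": 0.085},
    {"rx": 0, "ry": 0, "rz": 0, "dx": -0.035, "dy": -0.033, "dz": 0, "fingers": 0.085},
    {"rx": 0, "ry": 0, "rz": 0, "dx": -0.035, "dy": -0.033, "dz": 0, "fingers": 0.085},
    {"rx": 0, "ry": 0, "rz": 0, "dx": -0.035, "dy": -0.033, "dz": 0, "fingers": 0.085},
    {"rx": 0, "ry": 0, "rz": 0, "dx": -0.035, "dy": -0.033, "dz": 0, "fingers": 0.085},
    {"rx": 0, "ry": 0, "rz": 0, "dx": -0.035, "dy": -0.033, "dz": 0, "fingers": 0.085},
    {"rx": 0, "ry": 0, "rz": 0, "dx": -0.035, "dy": -0.033, "dz": 0, "fingers": 0.085},
    {"rx": 0, "ry": 0, "rz": 0, "dx": -0.035, "dy": -0.033, "dz": 0, "fingers": 0.085},
  ],
)

```text
time_s: 2.6
position: [0.4713, -0.0162, 0.2315]
tool_rot: [[-0.958, 0.286, 0.001], [0.286, 0.958, -0.0], [-0.001, 0.0, -1.0]]
ft_force: [0.3, 1.3, 0.7]
grip_width: 0.0852
gripper_force: 0.0
```

Request:
arm_command(
  deltas=[
    {"rx": 0, "ry": 0, "rz": 0, "dx": -0.034, "dy": -0.033, "dz": 0, "fingers": 0.085},
    {"rx": 0, "ry": 0, "rz": 0, "dx": -0.034, "dy": -0.033, "dz": 0, "fingers": 0.085},
    {"rx": 0, "ry": 0, "rz": 0, "dx": -0.034, "dy": -0.033, "dz": 0, "fingers": 0.085},
    {"rx": 0, "ry": 0, "rz": 0, "dx": -0.034, "dy": -0.033, "dz": 0, "fingers": 0.085},
    {"rx": 0, "ry": 0, "rz": 0, "dx": -0.034, "dy": -0.033, "dz": 0, "fingers": 0.085},
    {"rx": 0, "ry": 0, "rz": 0.142, "dx": 0, "dy": 0, "dz": 0, "fingers": 0.085},
    {"rx": 0, "ry": 0, "rz": 0.142, "dx": 0, "dy": 0, "dz": 0, "fingers": 0.085},
    {"rx": 0, "ry": 0, "rz": 0.142, "dx": 0, "dy": 0, "dz": 0, "fingers": 0.085},
    {"rx": 0, "ry": 0, "rz": 0.142, "dx": 0, "dy": 0, "dz": 0, "fingers": 0.085},
    {"rx": 0, "ry": 0, "rz": 0.142, "dx": 0, "dy": 0, "dz": 0, "fingers": 0.085},
    {"rx": 0, "ry": 0, "rz": 0.142, "dx": 0, "dy": 0, "dz": 0, "fingers": 0.085},
  ],
)

```text
time_s: 3.7
position: [0.5863, -0.2208, 0.2312]
tool_rot: [[-0.411, 0.912, -0.0], [0.912, 0.411, 0.0], [0.0, -0.0, -1.0]]
ft_force: [0.6, 0.4, 1.1]
grip_width: 0.0851
gripper_force: 0.0
```

Request:
arm_command(
  deltas=[
    {"rx": 0, "ry": 0, "rz": 0.142, "dx": 0, "dy": 0, "dz": 0, "fingers": 0.085},
    {"rx": 0, "ry": 0, "rz": 0.142, "dx": 0, "dy": 0, "dz": 0, "fingers": 0.085},
    {"rx": 0, "ry": 0, "rz": 0.142, "dx": 0, "dy": 0, "dz": 0, "fingers": 0.085},
    {"rx": 0, "ry": 0, "rz": 0.142, "dx": 0, "dy": 0, "dz": 0, "fingers": 0.085},
    {"rx": 0, "ry": 0, "rz": 0, "dx": 0, "dy": 0, "dz": 0, "fingers": 0.085},
    {"rx": 0, "ry": 0, "rz": 0, "dx": 0, "dy": 0, "dz": 0, "fingers": 0.085},
  ],
)

```text
time_s: 4.3
position: [0.5864, -0.2208, 0.2313]
tool_rot: [[0.135, 0.991, -0.0], [0.991, -0.135, 0.0], [0.0, -0.0, -1.0]]
ft_force: [-0.4, -0.3, 0.2]
grip_width: 0.0849
gripper_force: 0.0
```

```bash
python3 - <<'E'
from h import *
s=env.observe();print(s['time_s'],s['position'],np.round(s['tool_rot'],4).tolist(),np.round(s['q'],1))
W=env.get_image('wrist'); cv2.imwrite('pics/w2.png',W['color']); print(W['eye'])
for q in ['bottle_red','bottle_yellow','bottle_green','bottle_blue']: print(q,[(hit(W,d['location'],.004)[:2].round(4).tolist(),round(d['p'],2)) for d in env.tip_of(q,W)][:3])
for q in ['label_red','label_yellow','label_green','label_blue']: print(q,[(hit(W,d['location'],.016)[:2].round(4).tolist(),round(d['p'],2)) for d in env.tip_of(q,W)][:3])
E
```

```text
4.3 [ 0.5863618  -0.22077162  0.23127789] [[0.1348, 0.9909, -0.0001], [0.9909, -0.1348, 0.0], [0.0, -0.0001, -1.0]] [-31.4  29.7  61.1  -0.   89.2 -23.7]
[ 0.59529299 -0.15159144  0.37346599]
bottle_red [([0.583, -0.2266], 0.88)]
bottle_yellow [([0.5897, -0.1815], 0.84)]
bottle_green [([0.5688, -0.2886], 0.92), ([0.5871, -0.3734], 0.82), ([0.48, -0.2935], 0.75)]
bottle_blue [([0.5926, -0.1344], 0.78)]
label_red [([0.6202, -0.2395], 0.72)]
label_yellow [([0.6263, -0.1868], 0.66)]
label_green [([0.6089, -0.2892], 0.86)]
label_blue []
```

View pics/w2.png

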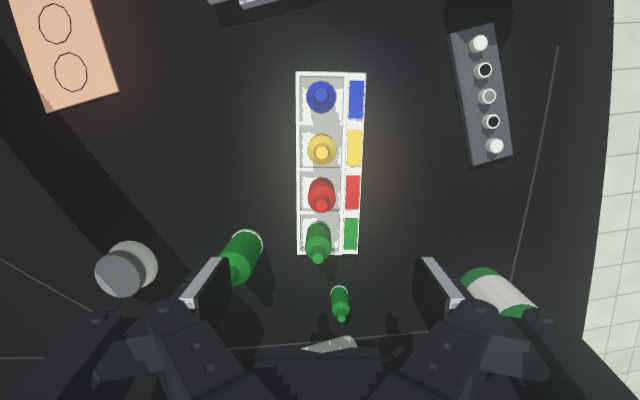

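The wrist view shows the four bottles in the rack at (320,95), (321,150), (321,195) and (318,240), with labels at (355,100) to (350,233). The tall green look-alike stands at (240,258), beside the rack near the green bay. I measure labels, bottles and the rack outline here.

```bash
python3 - <<'E'
from h import *
W=env.get_image('wrist')
R={'green':((50,80,40),(80,255,255)),'red':((0,120,60),(8,255,255)),'yellow':((18,90,80),(34,255,255)),'blue':((108,100,60),(125,255,255))}
L=[];yy=np.array([-.078,-.026,.026,.078])
for n,(lo,hi) in R.items():
    m=mask(W,lo,hi); m[:,:300]=0; m[:,370:]=0; m[:60]=0;m[262:]=0
    k,l,st,c=cv2.connectedComponentsWithStats(m)
    for i in np.argsort(-st[1:,4])[:2]+1:
        ctr=c[i]; lab=ctr[0]>338
        if lab: a=hit(W,ctr,.019)[:2]; L.append(a); print(n,'label',st[i],a.round(4))
        else: B=(l==i).astype(np.uint8)
    # bottle: fit x,y by silhouette of body+cap
    def cost(p):
        a=np.zeros((1600,2560),np.uint8)
        t=np.linspace(0,2*np.pi,40)
        for z0,z1,r0,r1 in((.004,.058,.015,.015),(.058,.065,.015,.0085),(.065,.084,.0085,.006)):
            P=np.r_[np.c_[p[0]+r0*np.cos(t),p[1]+r0*np.sin(t),0*t+z0],np.c_[p[0]+r1*np.cos(t),p[1]+r1*np.sin(t),0*t+z1]]
            cv2.fillConvexPoly(a,cv2.convexHull((proj(W,P)*4+1.5).astype(np.int32)),1)
        M=cv2.resize(B,(2560,1600),interpolation=0); return 1-(a&M).sum()/(a|M).sum()
    p0=np.array(L[-1])-[.038,-.005]
    b=minimize(cost,p0,method='Nelder-Mead',options=dict(initial_simplex=p0+np.array([[0,0],[.008,0],[0,.008]])))
    print(n,'bottle',b.x.round(4),round(b.fun,3))
def res(p): return np.concatenate([a-(p[:2]+[np.cos(p[2])*.038-np.sin(p[2])*y,np.sin(p[2])*.038+np.cos(p[2])*y]) for a,y in zip(L,yy)])
f=least_squares(res,[.588,-.208,-.14]); print('rack',f.x.round(4),np.abs(f.fun).max())
for y in yy: print(f.x[:2]+[-np.sin(f.x[2])*y,np.cos(f.x[2])*y])
print('bays work',[(np.array([.5634,.2130])+[-np.sin(.116)*y,np.cos(.116)*y]).round(4).tolist() for y in yy])
E
```

```text
green label [344 218  14  31 395] [ 0.6124 -0.2884]
green bottle [ 0.5734 -0.2865] 0.147
red label [345 176  15  33 431] [ 0.62   -0.2377]
red bottle [ 0.5846 -0.2315] 0.19
yellow label [347 130  15  36 492] [ 0.6279 -0.1867]
yellow bottle [ 0.5918 -0.1811] 0.09
blue label [348  81  16  37 520] [ 0.6355 -0.1351]
blue bottle [ 0.5981 -0.1304] 0.153
rack [ 0.5864 -0.2063 -0.1501] 0.000722558423579267
[ 0.57472936 -0.28341622]
[ 0.58250411 -0.23200072]
[ 0.59027886 -0.18058523]
[ 0.59805361 -0.12916973]
bays work [[0.5724, 0.1355], [0.5664, 0.1872], [0.5604, 0.2388], [0.5544, 0.2905]]
```

Request:
arm_command(
  deltas=[
    {"rx": 0, "ry": 0, "rz": -0.135, "dx": 0, "dy": 0, "dz": 0, "fingers": 0.065},
    {"rx": 0, "ry": 0, "rz": 0, "dx": 0.045, "dy": 0.006, "dz": 0, "fingers": 0.065},
    {"rx": 0, "ry": 0, "rz": 0, "dx": 0.046, "dy": 0.006, "dz": 0, "fingers": 0.065},
    {"rx": 0, "ry": 0, "rz": 0, "dx": 0, "dy": 0, "dz": 0.04, "fingers": 0.065},
    {"rx": 0, "ry": 0, "rz": 0, "dx": 0, "dy": 0, "dz": 0.04, "fingers": 0.065},
    {"rx": 0, "ry": 0, "rz": 0, "dx": 0, "dy": 0, "dz": 0.03, "fingers": 0.065},
    {"rx": 0, "ry": 0, "rz": 0, "dx": 0, "dy": 0, "dz": 0, "fingers": 0.065},
    {"rx": 0, "ry": 0, "rz": 0, "dx": 0, "dy": 0, "dz": 0, "fingers": 0.065},
  ],
)

```text
time_s: 5.6
position: [0.5992, -0.1301, 0.1223]
tool_rot: [[0.004, 1.0, 0.001], [1.0, -0.004, -0.0], [-0.0, 0.001, -1.0]]
ft_force: [1.3, 0.2, 0.2]
grip_width: 0.0649
gripper_force: 0.0
```

```bash
python3 - <<'E'
from h import *
W=env.get_image('wrist'); cv2.imwrite('pics/w3.png',W['color'])
S=env.get_image('scene')
print(env.observe()['position'])
for n,px,z in(('cup base',(313,302),0),('cup top',(311,274),.1),('glass',(370,330),0),('pen',(338,222),0)):print(n,hit(S,px,z))
print('blue bottle px',proj(W,[[.598,-.130,.084],[.598,-.13,.058]]))
E
```

```text
[ 0.59966177 -0.13029928  0.12346265]
cup base [0.78835377 0.02710898 0.        ]
cup top [0.7620901 0.0119116 0.1      ]
glass [0.8004294  0.17738737 0.        ]
pen [0.55909674 0.00266743 0.        ]
blue bottle px [[319.91268389 236.05408939]
 [320.01751084 222.60439481]]
```

View pics/w3.png

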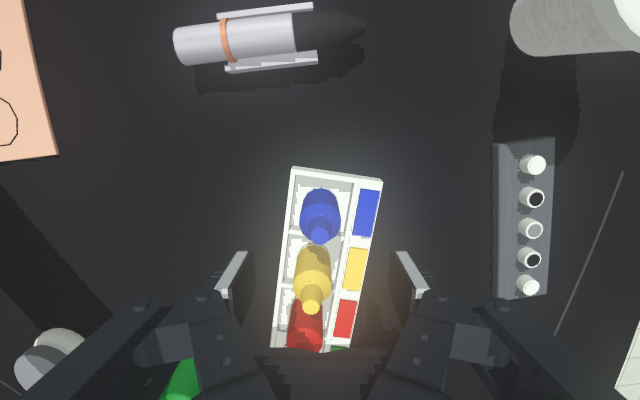

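The blue cap shows at (319,236), which matches the predicted (320,236), so the fingers are aligned with the bottle. I descend and grip.

Request:
arm_command(
  deltas=[
    {"rx": 0, "ry": 0, "rz": 0, "dx": 0, "dy": 0, "dz": 0.035, "fingers": 0.065},
    {"rx": 0, "ry": 0, "rz": 0, "dx": 0, "dy": 0, "dz": 0.035, "fingers": 0.065},
    {"rx": 0, "ry": 0, "rz": 0, "dx": 0, "dy": 0, "dz": 0.026, "fingers": 0.065},
    {"rx": 0, "ry": 0, "rz": 0, "dx": 0, "dy": 0, "dz": 0, "fingers": 0.065},
    {"rx": 0, "ry": 0, "rz": 0, "dx": 0, "dy": 0, "dz": 0, "fingers": 0.02},
    {"rx": 0, "ry": 0, "rz": 0, "dx": 0, "dy": 0, "dz": 0, "fingers": 0.02},
    {"rx": 0, "ry": 0, "rz": 0, "dx": 0, "dy": 0, "dz": 0, "fingers": 0.02},
    {"rx": 0, "ry": 0, "rz": 0, "dx": 0, "dy": 0, "dz": 0, "fingers": 0.02},
    {"rx": 0, "ry": 0, "rz": 0, "dx": 0, "dy": 0, "dz": 0, "fingers": 0.02},
    {"rx": 0, "ry": 0, "rz": 0, "dx": 0, "dy": 0, "dz": 0, "fingers": 0.02},
    {"rx": 0, "ry": 0, "rz": 0, "dx": 0, "dy": 0, "dz": 0, "fingers": 0.02},
  ],
  squeeze=35,
)

```text
time_s: 6.8
position: [0.5998, -0.1303, 0.0277]
tool_rot: [[0.004, 1.0, 0.004], [1.0, -0.004, -0.002], [-0.002, 0.004, -1.0]]
ft_force: [-1.5, 0.1, 8.2]
grip_width: 0.0288
gripper_force: 34.6
```

Request:
arm_command(
  deltas=[
    {"rx": 0, "ry": 0, "rz": 0, "dx": 0, "dy": 0, "dz": -0.03, "fingers": 0.02},
    {"rx": 0, "ry": 0, "rz": 0, "dx": 0, "dy": 0, "dz": -0.045, "fingers": 0.02},
    {"rx": 0, "ry": 0, "rz": 0, "dx": 0, "dy": 0, "dz": -0.045, "fingers": 0.02},
    {"rx": 0, "ry": 0, "rz": 0, "dx": 0.038, "dy": -0.004, "dz": 0, "fingers": 0.02},
    {"rx": 0, "ry": 0, "rz": 0, "dx": 0.038, "dy": -0.004, "dz": 0, "fingers": 0.02},
    {"rx": 0, "ry": 0, "rz": 0, "dx": 0.038, "dy": -0.004, "dz": 0, "fingers": 0.02},
    {"rx": 0, "ry": 0, "rz": 0, "dx": 0.038, "dy": -0.004, "dz": 0, "fingers": 0.02},
    {"rx": 0, "ry": 0, "rz": 0, "dx": 0.038, "dy": -0.004, "dz": 0, "fingers": 0.02},
    {"rx": 0, "ry": 0, "rz": 0, "dx": 0.038, "dy": -0.004, "dz": 0, "fingers": 0.02},
    {"rx": 0, "ry": 0, "rz": 0, "dx": 0.038, "dy": -0.004, "dz": 0, "fingers": 0.02},
    {"rx": 0, "ry": 0, "rz": 0, "dx": 0, "dy": 0, "dz": 0, "fingers": 0.02},
    {"rx": 0, "ry": 0, "rz": 0, "dx": 0, "dy": 0, "dz": 0, "fingers": 0.02},
  ],
)

```text
time_s: 8.0
position: [0.5718, 0.1369, 0.1462]
tool_rot: [[0.002, 1.0, 0.001], [1.0, -0.002, -0.0], [-0.0, 0.001, -1.0]]
ft_force: [0.6, -0.4, -0.3]
grip_width: 0.0286
gripper_force: 34.8
```

```bash
python3 - <<'E'
from h import *
s=env.observe();print(s['position'],s['grip_width'],s['gripper_force'])
W=env.get_image('wrist'); cv2.imwrite('pics/w4.png',W['color'])
m=biggest(mask(W,(125,60,40),(150,255,255)))
print(fitbox([(W,m)],[.5634,.213,.116],.022))
E
```

```text
[0.57177701 0.13690636 0.14617088] 0.02859178829324223 34.79568236041814
(array([0.56104493, 0.21901271, 0.15387545]), np.float64(0.24404714133139072))
```

View pics/w4.png

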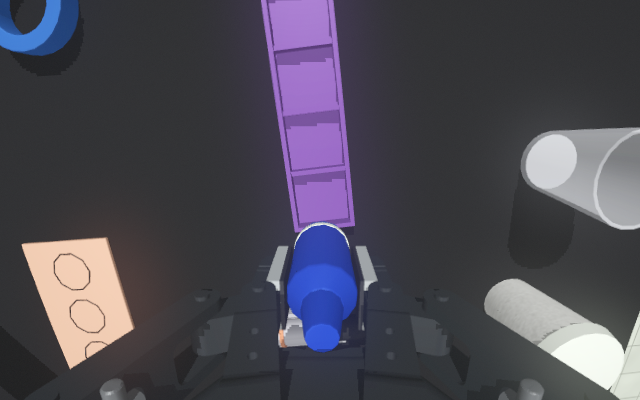

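The bottle is held upright at (322,290). The near end of the violet rack is at (297,231)–(355,225), cut off by the picture's top edge, so the outline fit is not valid here. I compare predicted corners instead.

```bash
python3 - <<'E'
from h import *
W=env.get_image('wrist')
P=box([.5634,.213,.116],.022)[[1,5]]
print(proj(W,P)); print([hit(W,p,.022) for p in((296.5,231),(355,225.5))],P)
E
```

```text
[[295.191685   234.58670018]
 [356.27545095 227.61442286]]
[array([0.54914488, 0.10795014, 0.022     ]), array([0.60226643, 0.11299018, 0.022     ])] [[0.54785662 0.10447165 0.022     ]
 [0.60348027 0.11095309 0.022     ]]
```

Request:
arm_command(
  deltas=[
    {"rx": 0, "ry": 0, "rz": 0, "dx": 0, "dy": 0, "dz": 0.04, "fingers": 0.02},
    {"rx": 0, "ry": 0, "rz": 0, "dx": 0, "dy": 0, "dz": 0.04, "fingers": 0.02},
    {"rx": 0, "ry": 0, "rz": 0, "dx": 0, "dy": 0, "dz": 0.025, "fingers": 0.02},
    {"rx": 0, "ry": 0, "rz": 0, "dx": 0, "dy": 0, "dz": 0.012, "fingers": 0.02},
    {"rx": 0, "ry": 0, "rz": 0, "dx": 0, "dy": 0, "dz": 0, "fingers": 0.02},
    {"rx": 0, "ry": 0, "rz": 0, "dx": 0, "dy": 0, "dz": 0, "fingers": 0.02},
    {"rx": 0, "ry": 0, "rz": 0, "dx": 0, "dy": 0, "dz": 0, "fingers": 0.04},
    {"rx": 0, "ry": 0, "rz": 0, "dx": 0, "dy": 0, "dz": 0, "fingers": 0.065},
    {"rx": 0, "ry": 0, "rz": 0, "dx": 0, "dy": 0, "dz": 0, "fingers": 0.065},
    {"rx": 0, "ry": 0, "rz": 0, "dx": 0, "dy": 0, "dz": 0, "fingers": 0.065},
    {"rx": 0, "ry": 0, "rz": 0, "dx": 0, "dy": 0, "dz": -0.03, "fingers": 0.065},
    {"rx": 0, "ry": 0, "rz": 0, "dx": 0, "dy": 0, "dz": -0.045, "fingers": 0.065},
  ],
)

```text
time_s: 9.3
position: [0.5705, 0.1362, 0.1021]
tool_rot: [[0.004, 1.0, -0.006], [1.0, -0.004, -0.0], [-0.0, -0.006, -1.0]]
ft_force: [0.7, -0.3, 1.2]
grip_width: 0.0651
gripper_force: 0.0
```

Request:
arm_command(
  deltas=[
    {"rx": 0, "ry": 0, "rz": 0, "dx": 0, "dy": 0, "dz": -0.045, "fingers": 0.065},
    {"rx": 0, "ry": 0, "rz": 0, "dx": -0.04, "dy": 0.003, "dz": 0, "fingers": 0.065},
    {"rx": 0, "ry": 0, "rz": 0, "dx": -0.04, "dy": 0.003, "dz": 0, "fingers": 0.065},
    {"rx": 0, "ry": 0, "rz": 0, "dx": -0.04, "dy": 0.003, "dz": 0, "fingers": 0.065},
    {"rx": 0, "ry": 0, "rz": 0, "dx": -0.04, "dy": 0.002, "dz": 0, "fingers": 0.065},
    {"rx": 0, "ry": 0, "rz": 0, "dx": -0.04, "dy": 0.002, "dz": 0, "fingers": 0.065},
    {"rx": 0, "ry": 0, "rz": 0, "dx": -0.04, "dy": 0.002, "dz": 0, "fingers": 0.065},
    {"rx": 0, "ry": 0, "rz": 0, "dx": -0.04, "dy": 0.002, "dz": 0, "fingers": 0.065},
    {"rx": 0, "ry": 0, "rz": 0, "dx": -0.038, "dy": 0.002, "dz": 0, "fingers": 0.065},
    {"rx": 0, "ry": 0, "rz": 0, "dx": 0, "dy": 0, "dz": 0.025, "fingers": 0.065},
    {"rx": 0, "ry": 0, "rz": 0, "dx": 0, "dy": 0, "dz": 0, "fingers": 0.065},
    {"rx": 0, "ry": 0, "rz": 0, "dx": 0, "dy": 0, "dz": 0, "fingers": 0.065},
  ],
)

```text
time_s: 10.5
position: [0.5894, -0.1813, 0.1235]
tool_rot: [[0.004, 1.0, -0.001], [1.0, -0.004, 0.001], [0.001, -0.001, -1.0]]
ft_force: [0.1, -0.9, 0.8]
grip_width: 0.0651
gripper_force: 0.0
```

```bash
python3 - <<'E'
from h import *
W=env.get_image('wrist'); S=env.get_image('scene'); D=env.get_image('side')
a=W['color'][150:350,220:420]; b=S['color'][180:280,350:475]; c=D['color'][110:190,270:350]
cv2.imwrite('pics/c5.png',np.hstack([cv2.resize(a,(300,300)),cv2.resize(b,(300,300)),cv2.resize(c,(200,300))]))
s=env.observe();print(s['position'])
print('yellow cap predicted in left panel',(proj(W,[[.5918,-.181,.084]])-[220,150])*1.5)
# blue bottle in work rack
obs=[]
for im,(x0,y0,x1,y1) in((S,(360,200,475,280)),(D,(280,120,345,200))):
    m=mask(im,(105,100,50),(122,255,255)); k=np.zeros_like(m);k[y0:y1,x0:x1]=m[y0:y1,x0:x1]; 
    if k.any(): obs.append((im,biggest(k)))
for im,m in obs:
    ys,xs=np.nonzero(m); print(len(xs),xs.min(),xs.max(),ys.min(),ys.max(), 'pred axis',proj(im,[[.5724,.1355,.004],[.5724,.1355,.084]]).round(1).tolist())
E
```

```text
[ 0.58999317 -0.1811342   0.12450676]
yellow cap predicted in left panel [[158.5874342  127.61602398]]
209 379 392 226 246 pred axis [[384.4, 242.8], [388.0, 228.0]]
180 314 323 136 167 pred axis [[319.5, 167.7], [319.2, 137.6]]
```

View pics/c5.png

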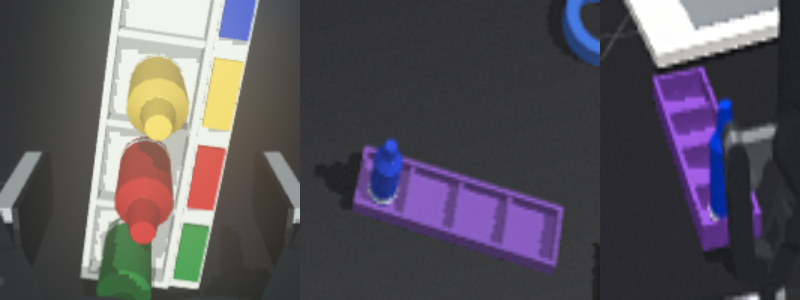

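Blue stands upright in the end bay of the work rack, at the predicted spot. The yellow cap at panel (158,127) matches the prediction. Next: grip yellow, lift and carry it to work bay y=-26 at (.5664,.1875).

Request:
arm_command(
  deltas=[
    {"rx": 0, "ry": 0, "rz": 0, "dx": 0, "dy": 0.002, "dz": 0.035, "fingers": 0.065},
    {"rx": 0, "ry": 0, "rz": 0, "dx": 0, "dy": 0, "dz": 0.035, "fingers": 0.065},
    {"rx": 0, "ry": 0, "rz": 0, "dx": 0, "dy": 0, "dz": 0.027, "fingers": 0.065},
    {"rx": 0, "ry": 0, "rz": 0, "dx": 0, "dy": 0, "dz": 0, "fingers": 0.065},
    {"rx": 0, "ry": 0, "rz": 0, "dx": 0, "dy": 0, "dz": 0, "fingers": 0.02},
    {"rx": 0, "ry": 0, "rz": 0, "dx": 0, "dy": 0, "dz": 0, "fingers": 0.02},
    {"rx": 0, "ry": 0, "rz": 0, "dx": 0, "dy": 0, "dz": 0, "fingers": 0.02},
    {"rx": 0, "ry": 0, "rz": 0, "dx": 0, "dy": 0, "dz": 0, "fingers": 0.02},
    {"rx": 0, "ry": 0, "rz": 0, "dx": 0, "dy": 0, "dz": 0, "fingers": 0.02},
    {"rx": 0, "ry": 0, "rz": 0, "dx": 0, "dy": 0, "dz": 0, "fingers": 0.02},
    {"rx": 0, "ry": 0, "rz": 0, "dx": 0, "dy": 0, "dz": 0, "fingers": 0.02},
  ],
)

```text
time_s: 11.75
position: [0.5925, -0.1821, 0.0285]
tool_rot: [[0.004, 1.0, 0.003], [1.0, -0.004, -0.002], [-0.002, 0.003, -1.0]]
ft_force: [-0.6, 1.3, 7.7]
grip_width: 0.0291
gripper_force: 34.7
```

Request:
arm_command(
  deltas=[
    {"rx": 0, "ry": 0, "rz": 0, "dx": 0, "dy": 0, "dz": -0.03, "fingers": 0.02},
    {"rx": 0, "ry": 0, "rz": 0, "dx": 0, "dy": 0, "dz": -0.045, "fingers": 0.02},
    {"rx": 0, "ry": 0, "rz": 0, "dx": 0, "dy": 0, "dz": -0.045, "fingers": 0.02},
    {"rx": 0, "ry": 0, "rz": 0, "dx": 0.041, "dy": -0.003, "dz": 0, "fingers": 0.02},
    {"rx": 0, "ry": 0, "rz": 0, "dx": 0.041, "dy": -0.003, "dz": 0, "fingers": 0.02},
    {"rx": 0, "ry": 0, "rz": 0, "dx": 0.041, "dy": -0.003, "dz": 0, "fingers": 0.02},
    {"rx": 0, "ry": 0, "rz": 0, "dx": 0.041, "dy": -0.003, "dz": 0, "fingers": 0.02},
    {"rx": 0, "ry": 0, "rz": 0, "dx": 0.041, "dy": -0.003, "dz": 0, "fingers": 0.02},
    {"rx": 0, "ry": 0, "rz": 0, "dx": 0.041, "dy": -0.003, "dz": 0, "fingers": 0.02},
    {"rx": 0, "ry": 0, "rz": 0, "dx": 0.041, "dy": -0.003, "dz": 0, "fingers": 0.02},
    {"rx": 0, "ry": 0, "rz": 0, "dx": 0.041, "dy": -0.003, "dz": 0, "fingers": 0.02},
    {"rx": 0, "ry": 0, "rz": 0, "dx": 0.041, "dy": -0.003, "dz": 0, "fingers": 0.02},
  ],
)

```text
time_s: 12.95
position: [0.5657, 0.189, 0.1473]
tool_rot: [[0.004, 1.0, 0.001], [1.0, -0.004, 0.0], [0.0, 0.001, -1.0]]
ft_force: [0.4, 0.6, -0.5]
grip_width: 0.0292
gripper_force: 34.8
```

Request:
arm_command(
  deltas=[
    {"rx": 0, "ry": 0, "rz": 0, "dx": 0, "dy": 0, "dz": 0, "fingers": 0.02},
    {"rx": 0, "ry": 0, "rz": 0, "dx": 0, "dy": 0, "dz": 0, "fingers": 0.02},
  ],
)

```text
time_s: 13.15
position: [0.5659, 0.188, 0.147]
tool_rot: [[0.002, 1.0, 0.001], [1.0, -0.002, -0.0], [-0.0, 0.001, -1.0]]
ft_force: [-0.6, -1.2, -0.2]
grip_width: 0.0286
gripper_force: 34.8
```

Request:
arm_command(
  deltas=[
    {"rx": 0, "ry": 0, "rz": 0, "dx": 0, "dy": 0, "dz": 0.04, "fingers": 0.02},
    {"rx": 0, "ry": 0, "rz": 0, "dx": 0, "dy": 0, "dz": 0.04, "fingers": 0.02},
    {"rx": 0, "ry": 0, "rz": 0, "dx": 0, "dy": 0, "dz": 0.025, "fingers": 0.02},
    {"rx": 0, "ry": 0, "rz": 0, "dx": 0, "dy": 0, "dz": 0.012, "fingers": 0.02},
    {"rx": 0, "ry": 0, "rz": 0, "dx": 0, "dy": 0, "dz": 0, "fingers": 0.02},
    {"rx": 0, "ry": 0, "rz": 0, "dx": 0, "dy": 0, "dz": 0, "fingers": 0.02},
    {"rx": 0, "ry": 0, "rz": 0, "dx": 0, "dy": 0, "dz": 0, "fingers": 0.04},
    {"rx": 0, "ry": 0, "rz": 0, "dx": 0, "dy": 0, "dz": 0, "fingers": 0.065},
    {"rx": 0, "ry": 0, "rz": 0, "dx": 0, "dy": 0, "dz": 0, "fingers": 0.065},
    {"rx": 0, "ry": 0, "rz": 0, "dx": 0, "dy": 0, "dz": 0, "fingers": 0.065},
    {"rx": 0, "ry": 0, "rz": 0, "dx": 0, "dy": 0, "dz": -0.03, "fingers": 0.065},
    {"rx": 0, "ry": 0, "rz": 0, "dx": 0, "dy": 0, "dz": -0.045, "fingers": 0.065},
  ],
)

```text
time_s: 14.35
position: [0.5647, 0.1871, 0.1031]
tool_rot: [[0.004, 1.0, -0.006], [1.0, -0.004, -0.001], [-0.001, -0.006, -1.0]]
ft_force: [-0.2, -0.7, 0.0]
grip_width: 0.0652
gripper_force: 0.0
```

Request:
arm_command(
  deltas=[
    {"rx": 0, "ry": 0, "rz": 0, "dx": 0, "dy": 0, "dz": -0.045, "fingers": 0.065},
    {"rx": 0, "ry": 0, "rz": 0, "dx": -0.047, "dy": 0.002, "dz": 0, "fingers": 0.065},
    {"rx": 0, "ry": 0, "rz": 0, "dx": -0.047, "dy": 0.002, "dz": 0, "fingers": 0.065},
    {"rx": 0, "ry": 0, "rz": 0, "dx": -0.047, "dy": 0.002, "dz": 0, "fingers": 0.065},
    {"rx": 0, "ry": 0, "rz": 0, "dx": -0.047, "dy": 0.002, "dz": 0, "fingers": 0.065},
    {"rx": 0, "ry": 0, "rz": 0, "dx": -0.046, "dy": 0.002, "dz": 0, "fingers": 0.065},
    {"rx": 0, "ry": 0, "rz": 0, "dx": -0.046, "dy": 0.002, "dz": 0, "fingers": 0.065},
    {"rx": 0, "ry": 0, "rz": 0, "dx": -0.046, "dy": 0.002, "dz": 0, "fingers": 0.065},
    {"rx": 0, "ry": 0, "rz": 0, "dx": -0.046, "dy": 0.003, "dz": 0, "fingers": 0.065},
    {"rx": 0, "ry": 0, "rz": 0, "dx": -0.046, "dy": 0.003, "dz": 0, "fingers": 0.065},
    {"rx": 0, "ry": 0, "rz": 0, "dx": 0, "dy": 0, "dz": 0.025, "fingers": 0.065},
    {"rx": 0, "ry": 0, "rz": 0, "dx": 0, "dy": 0, "dz": 0, "fingers": 0.065},
  ],
)

```text
time_s: 15.55
position: [0.5828, -0.2312, 0.1214]
tool_rot: [[0.006, 1.0, -0.005], [1.0, -0.006, 0.003], [0.003, -0.005, -1.0]]
ft_force: [-0.7, 0.7, -0.1]
grip_width: 0.0648
gripper_force: 0.0
```

```bash
python3 - <<'E'
from h import *
W=env.get_image('wrist'); S=env.get_image('scene')
a=W['color'][150:350,220:420]; b=S['color'][180:280,350:475]
cv2.imwrite('pics/c6.png',np.hstack([cv2.resize(a,(300,300)),cv2.resize(b,(300,300))]))
s=env.observe();print(s['position'])
print('red cap predicted',(proj(W,[[.584,-.2315,.084]])-[220,150])*1.5)
E
```

```text
[ 0.58420503 -0.230133    0.12446167]
red cap predicted [[156.08112849 131.1171385 ]]
```

View pics/c6.png

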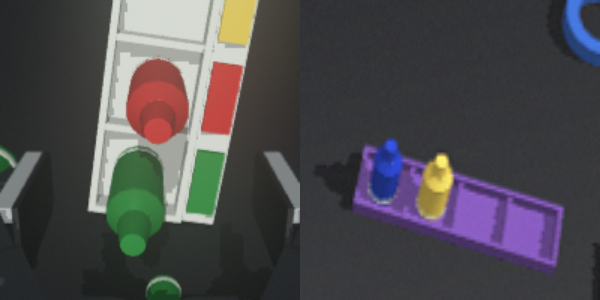

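Yellow stands upright in the second bay of the work rack. The red cap at (157,130) matches the prediction. I grip red.

Request:
arm_command(
  deltas=[
    {"rx": 0, "ry": 0, "rz": 0, "dx": -0.001, "dy": 0, "dz": 0.035, "fingers": 0.065},
    {"rx": 0, "ry": 0, "rz": 0, "dx": 0, "dy": 0, "dz": 0.035, "fingers": 0.065},
    {"rx": 0, "ry": 0, "rz": 0, "dx": 0, "dy": 0, "dz": 0.027, "fingers": 0.065},
    {"rx": 0, "ry": 0, "rz": 0, "dx": 0, "dy": 0, "dz": 0, "fingers": 0.065},
    {"rx": 0, "ry": 0, "rz": 0, "dx": 0, "dy": 0, "dz": 0, "fingers": 0.02},
    {"rx": 0, "ry": 0, "rz": 0, "dx": 0, "dy": 0, "dz": 0, "fingers": 0.02},
    {"rx": 0, "ry": 0, "rz": 0, "dx": 0, "dy": 0, "dz": 0, "fingers": 0.02},
    {"rx": 0, "ry": 0, "rz": 0, "dx": 0, "dy": 0, "dz": 0, "fingers": 0.02},
    {"rx": 0, "ry": 0, "rz": 0, "dx": 0, "dy": 0, "dz": 0, "fingers": 0.02},
    {"rx": 0, "ry": 0, "rz": 0, "dx": 0, "dy": 0, "dz": 0, "fingers": 0.02},
    {"rx": 0, "ry": 0, "rz": 0, "dx": 0, "dy": 0, "dz": 0, "fingers": 0.02},
  ],
)

```text
time_s: 16.75
position: [0.5854, -0.2321, 0.0297]
tool_rot: [[0.004, 1.0, 0.004], [1.0, -0.004, -0.002], [-0.002, 0.004, -1.0]]
ft_force: [-0.4, 2.3, 6.5]
grip_width: 0.029
gripper_force: 34.6
```

Request:
arm_command(
  deltas=[
    {"rx": 0, "ry": 0, "rz": 0, "dx": 0, "dy": 0, "dz": -0.03, "fingers": 0.02},
    {"rx": 0, "ry": 0, "rz": 0, "dx": 0, "dy": 0, "dz": -0.045, "fingers": 0.02},
    {"rx": 0, "ry": 0, "rz": 0, "dx": 0, "dy": 0, "dz": -0.045, "fingers": 0.02},
    {"rx": 0, "ry": 0, "rz": 0, "dx": 0.047, "dy": -0.003, "dz": 0, "fingers": 0.02},
    {"rx": 0, "ry": 0, "rz": 0, "dx": 0.047, "dy": -0.003, "dz": 0, "fingers": 0.02},
    {"rx": 0, "ry": 0, "rz": 0, "dx": 0.047, "dy": -0.003, "dz": 0, "fingers": 0.02},
    {"rx": 0, "ry": 0, "rz": 0, "dx": 0.047, "dy": -0.003, "dz": 0, "fingers": 0.02},
    {"rx": 0, "ry": 0, "rz": 0, "dx": 0.047, "dy": -0.003, "dz": 0, "fingers": 0.02},
    {"rx": 0, "ry": 0, "rz": 0, "dx": 0.047, "dy": -0.003, "dz": 0, "fingers": 0.02},
    {"rx": 0, "ry": 0, "rz": 0, "dx": 0.047, "dy": -0.003, "dz": 0, "fingers": 0.02},
    {"rx": 0, "ry": 0, "rz": 0, "dx": 0.047, "dy": -0.003, "dz": 0, "fingers": 0.02},
    {"rx": 0, "ry": 0, "rz": 0, "dx": 0.047, "dy": -0.003, "dz": 0, "fingers": 0.02},
  ],
)

```text
time_s: 17.95
position: [0.5587, 0.1932, 0.1484]
tool_rot: [[0.004, 1.0, 0.002], [1.0, -0.004, 0.0], [0.0, 0.002, -1.0]]
ft_force: [-0.1, 0.3, -0.3]
grip_width: 0.0291
gripper_force: 34.9
```

Request:
arm_command(
  deltas=[
    {"rx": 0, "ry": 0, "rz": 0, "dx": 0.047, "dy": 0, "dz": 0, "fingers": 0.02},
    {"rx": 0, "ry": 0, "rz": 0, "dx": 0, "dy": 0, "dz": 0, "fingers": 0.02},
    {"rx": 0, "ry": 0, "rz": 0, "dx": 0, "dy": 0, "dz": 0, "fingers": 0.02},
  ],
)

```text
time_s: 18.25
position: [0.559, 0.2391, 0.1479]
tool_rot: [[0.002, 1.0, 0.001], [1.0, -0.002, -0.0], [-0.0, 0.001, -1.0]]
ft_force: [0.6, -0.4, -0.5]
grip_width: 0.029
gripper_force: 34.8
```

Request:
arm_command(
  deltas=[
    {"rx": 0, "ry": 0, "rz": 0, "dx": 0, "dy": 0.001, "dz": 0.04, "fingers": 0.02},
    {"rx": 0, "ry": 0, "rz": 0, "dx": 0, "dy": 0, "dz": 0.04, "fingers": 0.02},
    {"rx": 0, "ry": 0, "rz": 0, "dx": 0, "dy": 0, "dz": 0.025, "fingers": 0.02},
    {"rx": 0, "ry": 0, "rz": 0, "dx": 0, "dy": 0, "dz": 0.012, "fingers": 0.02},
    {"rx": 0, "ry": 0, "rz": 0, "dx": 0, "dy": 0, "dz": 0, "fingers": 0.02},
    {"rx": 0, "ry": 0, "rz": 0, "dx": 0, "dy": 0, "dz": 0, "fingers": 0.02},
    {"rx": 0, "ry": 0, "rz": 0, "dx": 0, "dy": 0, "dz": 0, "fingers": 0.04},
    {"rx": 0, "ry": 0, "rz": 0, "dx": 0, "dy": 0, "dz": 0, "fingers": 0.065},
    {"rx": 0, "ry": 0, "rz": 0, "dx": 0, "dy": 0, "dz": 0, "fingers": 0.065},
    {"rx": 0, "ry": 0, "rz": 0, "dx": 0, "dy": 0, "dz": 0, "fingers": 0.065},
    {"rx": 0, "ry": 0, "rz": 0, "dx": 0, "dy": 0, "dz": -0.03, "fingers": 0.065},
    {"rx": 0, "ry": 0, "rz": 0, "dx": 0, "dy": 0, "dz": -0.045, "fingers": 0.065},
  ],
)

```text
time_s: 19.45
position: [0.5589, 0.238, 0.104]
tool_rot: [[0.004, 1.0, -0.006], [1.0, -0.004, -0.001], [-0.001, -0.006, -1.0]]
ft_force: [0.1, -0.6, -0.0]
grip_width: 0.065
gripper_force: 0.0
```

Request:
arm_command(
  deltas=[
    {"rx": 0, "ry": 0, "rz": 0, "dx": 0, "dy": 0, "dz": -0.045, "fingers": 0.065},
    {"rx": 0, "ry": 0, "rz": 0, "dx": -0.048, "dy": 0.001, "dz": 0, "fingers": 0.065},
    {"rx": 0, "ry": 0, "rz": 0, "dx": -0.048, "dy": 0.001, "dz": 0, "fingers": 0.065},
    {"rx": 0, "ry": 0, "rz": 0, "dx": -0.048, "dy": 0.001, "dz": 0, "fingers": 0.065},
    {"rx": 0, "ry": 0, "rz": 0, "dx": -0.048, "dy": 0.001, "dz": 0, "fingers": 0.065},
    {"rx": 0, "ry": 0, "rz": 0, "dx": -0.048, "dy": 0.001, "dz": 0, "fingers": 0.065},
    {"rx": 0, "ry": 0, "rz": 0, "dx": -0.048, "dy": 0.001, "dz": 0, "fingers": 0.065},
    {"rx": 0, "ry": 0, "rz": 0, "dx": -0.047, "dy": 0.002, "dz": 0, "fingers": 0.065},
    {"rx": 0, "ry": 0, "rz": 0, "dx": -0.047, "dy": 0.002, "dz": 0, "fingers": 0.065},
    {"rx": 0, "ry": 0, "rz": 0, "dx": -0.047, "dy": 0.002, "dz": 0, "fingers": 0.065},
    {"rx": 0, "ry": 0, "rz": 0, "dx": -0.047, "dy": 0.002, "dz": 0, "fingers": 0.065},
    {"rx": 0, "ry": 0, "rz": 0, "dx": -0.047, "dy": 0.002, "dz": 0, "fingers": 0.065},
  ],
)

```text
time_s: 20.65
position: [0.5739, -0.2866, 0.1504]
tool_rot: [[0.004, 1.0, 0.0], [1.0, -0.004, -0.0], [-0.0, 0.0, -1.0]]
ft_force: [0.6, 0.8, 0.4]
grip_width: 0.065
gripper_force: 0.0
```

Request:
arm_command(
  deltas=[
    {"rx": 0, "ry": 0, "rz": 0, "dx": 0, "dy": 0, "dz": 0.025, "fingers": 0.065},
    {"rx": 0, "ry": 0, "rz": 0, "dx": 0, "dy": 0, "dz": 0, "fingers": 0.065},
    {"rx": 0, "ry": 0, "rz": 0, "dx": 0, "dy": 0, "dz": 0, "fingers": 0.065},
  ],
)

```text
time_s: 20.95
position: [0.574, -0.2841, 0.1254]
tool_rot: [[0.003, 1.0, -0.001], [1.0, -0.003, 0.001], [0.001, -0.001, -1.0]]
ft_force: [0.4, 0.2, 0.1]
grip_width: 0.065
gripper_force: 0.0
```

```bash
python3 - <<'E'
from h import *
W=env.get_image('wrist'); S=env.get_image('scene')
a=W['color'][100:350,150:450]; b=S['color'][180:280,350:475]
cv2.imwrite('pics/c7.png',np.hstack([cv2.resize(a,(450,375)),cv2.resize(b,(300,375))]))
s=env.observe();print(s['position'])
print('green cap predicted',(proj(W,[[.574,-.285,.084]])-[150,100])*1.5)
E
```

```text
[ 0.57462299 -0.28395307  0.12661788]
green cap predicted [[257.73696419 203.6928382 ]]
```

View pics/c7.png

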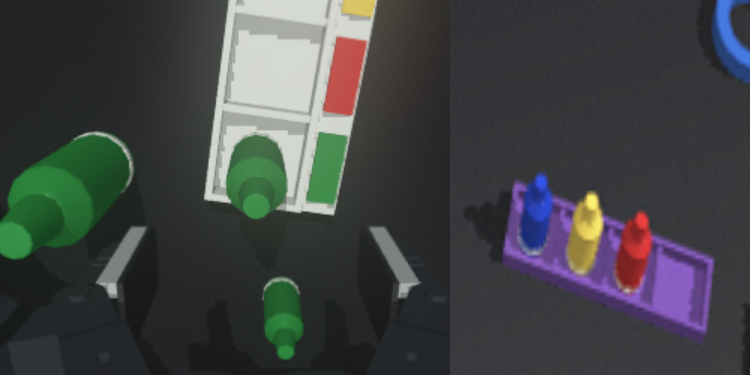

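Red stands in its bay. The green cap at (256,205) matches the prediction, and the taller look-alike at the left is clear of the fingers. I grip green.

Request:
arm_command(
  deltas=[
    {"rx": 0, "ry": 0, "rz": 0, "dx": -0.001, "dy": 0, "dz": 0.035, "fingers": 0.065},
    {"rx": 0, "ry": 0, "rz": 0, "dx": 0, "dy": 0, "dz": 0.035, "fingers": 0.065},
    {"rx": 0, "ry": 0, "rz": 0, "dx": 0, "dy": 0, "dz": 0.028, "fingers": 0.065},
    {"rx": 0, "ry": 0, "rz": 0, "dx": 0, "dy": 0, "dz": 0, "fingers": 0.065},
    {"rx": 0, "ry": 0, "rz": 0, "dx": 0, "dy": 0, "dz": 0, "fingers": 0.02},
    {"rx": 0, "ry": 0, "rz": 0, "dx": 0, "dy": 0, "dz": 0, "fingers": 0.02},
    {"rx": 0, "ry": 0, "rz": 0, "dx": 0, "dy": 0, "dz": 0, "fingers": 0.02},
    {"rx": 0, "ry": 0, "rz": 0, "dx": 0, "dy": 0, "dz": 0, "fingers": 0.02},
    {"rx": 0, "ry": 0, "rz": 0, "dx": 0, "dy": 0, "dz": 0, "fingers": 0.02},
    {"rx": 0, "ry": 0, "rz": 0, "dx": 0, "dy": 0, "dz": 0, "fingers": 0.02},
    {"rx": 0, "ry": 0, "rz": 0, "dx": 0, "dy": 0, "dz": 0, "fingers": 0.02},
  ],
)

```text
time_s: 22.15
position: [0.5751, -0.2862, 0.0297]
tool_rot: [[0.004, 1.0, 0.003], [1.0, -0.004, -0.002], [-0.002, 0.003, -1.0]]
ft_force: [-0.1, 1.3, 8.2]
grip_width: 0.029
gripper_force: 34.4
```

Request:
arm_command(
  deltas=[
    {"rx": 0, "ry": 0, "rz": 0, "dx": 0, "dy": 0, "dz": -0.03, "fingers": 0.02},
    {"rx": 0, "ry": 0, "rz": 0, "dx": 0, "dy": 0, "dz": -0.045, "fingers": 0.02},
    {"rx": 0, "ry": 0, "rz": 0, "dx": 0, "dy": 0, "dz": -0.045, "fingers": 0.02},
    {"rx": 0, "ry": 0, "rz": 0, "dx": 0.048, "dy": -0.002, "dz": 0, "fingers": 0.02},
    {"rx": 0, "ry": 0, "rz": 0, "dx": 0.048, "dy": -0.002, "dz": 0, "fingers": 0.02},
    {"rx": 0, "ry": 0, "rz": 0, "dx": 0.048, "dy": -0.002, "dz": 0, "fingers": 0.02},
    {"rx": 0, "ry": 0, "rz": 0, "dx": 0.048, "dy": -0.002, "dz": 0, "fingers": 0.02},
    {"rx": 0, "ry": 0, "rz": 0, "dx": 0.048, "dy": -0.002, "dz": 0, "fingers": 0.02},
    {"rx": 0, "ry": 0, "rz": 0, "dx": 0.048, "dy": -0.002, "dz": 0, "fingers": 0.02},
    {"rx": 0, "ry": 0, "rz": 0, "dx": 0.048, "dy": -0.002, "dz": 0, "fingers": 0.02},
    {"rx": 0, "ry": 0, "rz": 0, "dx": 0.048, "dy": -0.002, "dz": 0, "fingers": 0.02},
    {"rx": 0, "ry": 0, "rz": 0, "dx": 0.048, "dy": -0.002, "dz": 0, "fingers": 0.02},
  ],
)

```text
time_s: 23.35
position: [0.5576, 0.1483, 0.1484]
tool_rot: [[0.004, 1.0, 0.002], [1.0, -0.004, 0.0], [0.0, 0.002, -1.0]]
ft_force: [1.5, -0.8, -0.1]
grip_width: 0.0287
gripper_force: 34.9
```

Request:
arm_command(
  deltas=[
    {"rx": 0, "ry": 0, "rz": 0, "dx": 0.048, "dy": -0.002, "dz": 0, "fingers": 0.02},
    {"rx": 0, "ry": 0, "rz": 0, "dx": 0.048, "dy": -0.002, "dz": 0, "fingers": 0.02},
    {"rx": 0, "ry": 0, "rz": 0, "dx": 0.048, "dy": 0, "dz": 0, "fingers": 0.02},
    {"rx": 0, "ry": 0, "rz": 0, "dx": 0, "dy": 0, "dz": 0, "fingers": 0.02},
    {"rx": 0, "ry": 0, "rz": 0, "dx": 0, "dy": 0, "dz": 0, "fingers": 0.02},
  ],
)

```text
time_s: 23.85
position: [0.5541, 0.2912, 0.1478]
tool_rot: [[0.002, 1.0, 0.001], [1.0, -0.002, -0.0], [-0.0, 0.001, -1.0]]
ft_force: [-0.1, -0.7, -0.7]
grip_width: 0.0285
gripper_force: 34.9
```

Request:
arm_command(
  deltas=[
    {"rx": 0, "ry": 0, "rz": 0, "dx": 0, "dy": 0, "dz": 0.04, "fingers": 0.02},
    {"rx": 0, "ry": 0, "rz": 0, "dx": 0, "dy": 0, "dz": 0.04, "fingers": 0.02},
    {"rx": 0, "ry": 0, "rz": 0, "dx": 0, "dy": 0, "dz": 0.025, "fingers": 0.02},
    {"rx": 0, "ry": 0, "rz": 0, "dx": 0, "dy": 0, "dz": 0.012, "fingers": 0.02},
    {"rx": 0, "ry": 0, "rz": 0, "dx": 0, "dy": 0, "dz": 0, "fingers": 0.02},
    {"rx": 0, "ry": 0, "rz": 0, "dx": 0, "dy": 0, "dz": 0, "fingers": 0.02},
    {"rx": 0, "ry": 0, "rz": 0, "dx": 0, "dy": 0, "dz": 0, "fingers": 0.04},
    {"rx": 0, "ry": 0, "rz": 0, "dx": 0, "dy": 0, "dz": 0, "fingers": 0.065},
    {"rx": 0, "ry": 0, "rz": 0, "dx": 0, "dy": 0, "dz": 0, "fingers": 0.065},
    {"rx": 0, "ry": 0, "rz": 0, "dx": 0, "dy": 0, "dz": 0, "fingers": 0.065},
    {"rx": 0, "ry": 0, "rz": 0, "dx": 0, "dy": 0, "dz": -0.03, "fingers": 0.065},
    {"rx": 0, "ry": 0, "rz": 0, "dx": 0, "dy": 0, "dz": -0.045, "fingers": 0.065},
  ],
)

```text
time_s: 25.05
position: [0.5532, 0.2899, 0.1039]
tool_rot: [[0.004, 1.0, -0.006], [1.0, -0.004, -0.002], [-0.002, -0.006, -1.0]]
ft_force: [1.4, 0.1, 0.9]
grip_width: 0.0654
gripper_force: 0.0
```

Request:
arm_command(
  deltas=[
    {"rx": 0, "ry": 0, "rz": 0, "dx": 0, "dy": 0, "dz": -0.045, "fingers": 0.065},
    {"rx": 0, "ry": 0, "rz": 0, "dx": -0.03, "dy": 0, "dz": -0.045, "fingers": 0.065},
    {"rx": 0, "ry": 0, "rz": 0, "dx": -0.045, "dy": 0, "dz": -0.03, "fingers": 0.065},
    {"rx": 0, "ry": 0, "rz": 0, "dx": -0.045, "dy": 0, "dz": 0, "fingers": 0.065},
    {"rx": 0, "ry": 0, "rz": 0, "dx": 0, "dy": 0, "dz": 0, "fingers": 0.065},
    {"rx": 0, "ry": 0, "rz": 0, "dx": 0, "dy": 0, "dz": 0, "fingers": 0.065},
  ],
)

```text
time_s: 25.65
position: [0.5539, 0.1754, 0.2198]
tool_rot: [[0.006, 1.0, 0.0], [1.0, -0.006, 0.0], [0.0, 0.0, -1.0]]
ft_force: [-0.7, 0.5, -0.9]
grip_width: 0.0652
gripper_force: 0.0
```

```bash
python3 - <<'E'
from h import *
W=env.get_image('wrist'); S=env.get_image('scene'); D=env.get_image('side')
a=W['color'][0:300,170:470]; b=S['color'][200:280,360:470]
cv2.imwrite('pics/c8.png',np.hstack([cv2.resize(a,(400,400)),cv2.resize(b,(400,400))]))
s=env.observe();print(s['time_s'],s['position'],s['ft_force'])
m=biggest(mask(W,(125,60,40),(150,255,255)))
T=np.array([-np.sin(.116),np.cos(.116)])
for n,y in(('blue',-.078),('yellow',-.026),('red',.026),('green',.078)):
    p=np.array([.5634,.213])+T*y
    print(n,p.round(4),'cap pred panel',((proj(W,[[*p,.084]])-[170,0])*4/3).round().tolist(),[(hit(W,d['location'],.004)[:2].round(4).tolist(),round(d['p'],2)) for d in env.tip_of('bottle_'+n,W)][:2],[(hit(S,d['location'],.004)[:2].round(4).tolist(),round(d['p'],2)) for d in env.tip_of('bottle_'+n,S)][:2])
E
```

```text
25.8 [0.55376821 0.17701002 0.21931816] [-0.44567986 -0.12753353 -0.54994408]
blue [0.5724 0.1355] cap pred panel [[228.0, 318.0]] [([0.5709, 0.1348], 0.55)] [([0.5718, 0.1327], 0.58)]
yellow [0.5664 0.1872] cap pred panel [[220.0, 247.0]] [] [([0.5665, 0.1842], 0.73)]
red [0.5604 0.2388] cap pred panel [[211.0, 169.0]] [([0.5571, 0.2407], 0.73)] [([0.5597, 0.2337], 0.77)]
green [0.5544 0.2905] cap pred panel [[202.0, 85.0]] [([0.5512, 0.2901], 0.98), ([0.5583, 0.2383], 0.22)] [([0.5646, 0.2908], 0.79), ([0.4705, -0.2909], 0.75)]
```

View pics/c8.png

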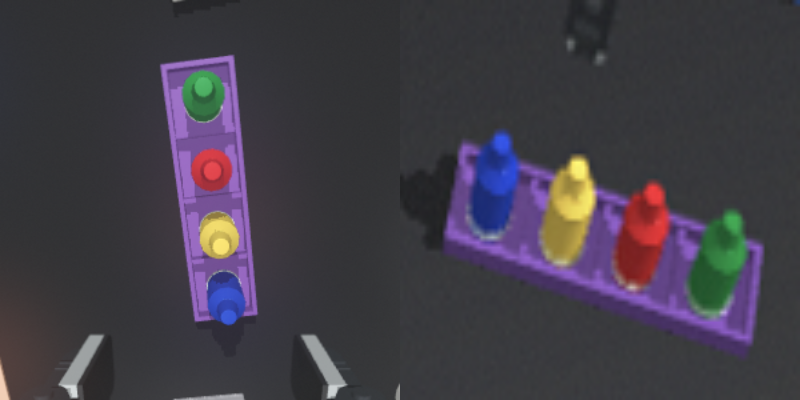

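All four bottles stand upright in their bays, with caps at (204,87), (212,170), (220,246) and (228,317), within about 2 px of the predictions. The gripper is clear, so I hand in.

```bash
python3 -c "
from rig import env
print(env.close_job())"
```

```text
the job is handed in; nothing more can be done
None
```

All four bottles now stand upright and released in the violet work rack in reverse order (green, red, yellow, blue from its left end as the robot sees it), and I handed the job in at about 26 s; the hand-in returned no verdict.

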